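Free the food slicer's carriage

ROBOT

A 6-joint arm with a two-finger parallel gripper is mounted at the origin on the work surface. World frame = base frame: x ahead of the robot, y to its left, z up, the work surface at z = 0. Lengths are in m, angles in rad, forces in N, time in s.
With the tool pointing down it reaches from about 0.35 to 0.925 m from the base axis. Payload 6.4 kg.
Tool frame: the origin (TCP) lies at the centre of the arm's flange, where the gripper is bolted on; the fingertips stand 199 mm ahead of it and the grasp point (between the pads) lies 180 mm ahead of it; z points along the fingers, y is the line along which they close (so a half turn about z gives the same grasp; the last joint's range is limited). The gripper opens to 94 mm and grips with 3 to 60 N. Pads are 16 mm wide; open, the fingers measure 119 mm over their backs; the gripper's body (75 mm by 177 mm) begins 78 mm behind the grasp point.
Start: joints at [-1.289, 0.245, 1.558, -0, 1.339, -0.174], TCP at [0.286, -0.584, 0.405] pointing down, gripper open.
Joint ranges: [-3.13, 3.13], [-1.02, 2.26], [0.13, 2.54], [-0.95, 4.09], [0.21, 2.88], [-2.74, 2.74]. Speed limits (rad/s): [2.57, 2.57, 3.14, 3.14, 3.14, 3.14].

INTERFACE

Orientations are given as a rotation vector (axis times angle).
In Python, from station import bot, get_image, workorder gives the robot as it stands. The module is installed in compiled form; this text tells all that it offers.
- The arm moves only by the tool play_rows, never from a script. Its arguments are lists of equal length, an entry for each row: "fingers": the opening, from -1 (shut) to 1 (fully open); "delta_pos": the shift along the tool's x, y, z in mm, a list of three; "turn": the turn, a rotation vector about the tool's x, y, z in rad, a list of three. In form: {"fingers": [fingers, ...], "delta_pos": [[x, y, z], ...], "turn": [[ax, ay, az], ...]}. A call has exactly 10 rows; each row is the pose to reach, as a shift and turn from the pose commanded when the call began, along the tool's axes at that moment; what a row does not reach only later rows make up. A row lasts 1/10 s, in which the tool goes at most 50 mm and 8.59 degrees, less where a joint would pass 70% of its speed; a pose out of reach is approached as far as the arm can. A call with a gripper value outside its range is refused whole. The fingers move at their own pace and stop on an object; "squeeze" is the grip in N (left out, the last holds). Time passes only in rows, so rows that repeat a pose let the fingers close, or fill a call up. It gives the time, the measured TCP pose, the force, the opening and the grip force at its end, in the units of the state.
- bot.sense(): the state, without advancing time (a new reading comes with each control period).
- get_image(name): name is "side" or "top" or "wrist"; returns a dict with "image" (480x640x3 uint8, red, green, blue), "intrinsics" (3x3 intrinsics, pixels), "distortion" ([k1, k2, p1, p2, k3] as OpenCV has them; the pictures are not rectified), "rvec" (rotation vector, rad) and "tvec" (3), from world to camera coordinates, as OpenCV has them. Camera axes: x right, y down, z forward; pixel columns grow to the right and rows downward; lengths in m; the calibration is good to about 2 mm. A picture is of the moment at which its call begins. There is no depth.
- workorder.finish_job(): hands the job in; it is judged then, once.
The state is a dict: "time": time; "joint_pos": joint angles; "qd": joint speeds; "effort": joint torques, N m; "ee_pos": TCP position; "orientation": TCP orientation; "contact_force": force on the tool from outside, world axes, zero at the start; "moment": the same for the moment, N m; "grip_width": finger opening in m; "gripper_force": force on a finger pad.
Only numpy, scipy, OpenCV 4.12 (cv2) and the standard library are available. Lean on these libraries where they do the work, as an engineer would, in place of code of your own. Each camera call takes 0.05 s, during which the arm holds its last target. There are 200 camera calls.

TASK

Get the food slicer ready for use: draw the stop pin out of its bore in the sloping bed and park it upright in the notch of the pin rest, hanging by its collar at the closed end of the notch, and let go of it. Then slide the carriage along the bed, past where the pin was, fully home against the far end stop. Leave the mug, bottle and canister where they stand.

Things in the scene. Friction and masses are not known exactly. Their poses are not given: they have to be found in the camera images.
- slicer: white and metal food slicer, fixed. Origin on the counter under the middle of its bed; z up, y along the bed, x level, from the bed's low front edge to its high one. The flat bed (170 mm up the slope, 340 mm along y, mid-surface 125 mm above the origin) rises at 35 degrees towards +x: up-slope (0.819, 0, 0.574), outward normal (-0.574, 0, 0.819). End stops 18 mm high at y = +152 and -152 mm.
- guard_rim (a point): middle of the dark upper rim of the clear plastic guard that stands square to the bed along its upper edge (85 mm up the slope from the middle, 340 mm long, 117 mm high). It overhangs the bed: a gripper pointing straight down over the pin or knob meets it and must lean with the bed.
- bore_mouth (a point): mouth of the pin's bore in the bed: on the bed surface, 45 mm along the slicer's +y from the middle. The bore is 14 mm wide, runs square to the bed (35 degrees from vertical) and is 40 mm deep, open below.
- pin: plain steel stop pin, 122 mm long, about 0.16 kg: shaft 12 mm thick, 70 mm long, tapered tip; collar 34 mm wide, 6 mm thick; round grip 22 mm thick, 46 mm long. Origin at the centre of the collar's underside; own z along the pin towards the grip (grip from z = 6 to 52 mm, shaft tip at -70 mm). Starts down in the bore, collar on the bed.
- carriage (a joint): position of the white carriage along the bed's +y, 0 to 0.17 m; 0.17 is fully home against the end stop at the slicer's +y end. Starts between 0 and 0.03; the pin in its bore stops it at about 0.043. It slides stiffly (a few N) and stays where it is left.
- carriage_knob (a point): middle of the carriage's round black knob: 26 mm thick, 36 mm long along the bed's normal, its centre 52 mm out from the bed. The carriage plate (130 mm along the bed, 120 mm up it) is 19 mm thick; the knob stands 85 mm behind its leading edge.
- rest: steel pin rest fixed to the counter, left or right of the slicer: an upright at its +x end carries a level plate, x from -43 to +53 mm, 90 mm wide in y, 8 mm thick, top 120 mm above the counter. A notch 16 mm wide is cut along the plate's middle line from its -x edge, open there; closed end at x = +11 mm. Foot 120 x 90 mm. Origin on the counter; z up.
- rest_notch (a point): on the plate's top, the place of the pin's axis when its shaft touches the closed end of the notch (x = +5 mm in the rest's frame; same axes as rest).
- mug: black mug, 80 mm across, 95 mm tall, handle on one side; origin under its centre. A bystander.
- bottle: clear drinks bottle with a white cap, 80 mm across, 220 mm tall; origin under its centre. A bystander.
- canister: plain metal tea canister with a lid, 84 mm across, 130 mm tall; origin under its centre. A bystander; it stands on the other side of the slicer from the pin rest.
Mind the look-alikes: they are no part of the job. There is more than one size of the pin; the job needs the smallest.

How it is judged:
On the way, in this order (a step that is already met when the one before it is completed fails the run):
1. the pin is drawn clear of its bore (distance between pin and bore_mouth above 0.085 m), for 0.1 s.
2. the pin hangs upright at the closed end of the notch, its collar on the plate, released (x of pin in the frame of rest_notch between -0.009 and 0.006 m and y of pin in the frame of rest_notch between -0.006 and 0.006 m and z of pin in the frame of rest_notch between -0.004 and 0.004 m and angle between pin's own z axis and vertical below 0.12 rad and linear speed of pin below 0.02 m/s and contact force between the fingers and pin below 0.1 N), for 0.3 s.
3. the carriage is fully home (value of joint carriage above 0.163 m), for 0.2 s.
At the end, for the whole second after the job is handed in: The pin hangs at rest and released in the rest's notch, its axis at the closed end (9 mm short of it at most), collar down on the plate (within 4 mm), upright within 7 degrees; the carriage is home (joint within 7 mm of 0.17 m) and still (all of step 2 and value of joint carriage above 0.163 m and velocity of joint carriage below 0.005 m/s and angular speed of pin below 0.2 rad/s); the robot touches nothing.
It fails at once if the mug is moved more than 30 mm or tipped over (distance of mug from where it was at the start of the episode above 0.03 m or angle between mug's own z axis and vertical above 0.35 rad).
It fails at once if the bottle is moved more than 30 mm or tipped over (distance of bottle from where it was at the start of the episode above 0.03 m or angle between bottle's own z axis and vertical above 0.35 rad).
It fails at once if the canister is moved more than 30 mm or tipped over (distance of canister from where it was at the start of the episode above 0.03 m or angle between canister's own z axis and vertical above 0.35 rad).
It also fails if it takes over 61 s, if anything falls off the work surface, if the arm or the gripper's body presses on something with over 40 N, if the wrist force passes 120 N, or if a joint passes its speed limit or range.

## Working session

There is one attempt and no reset: what is moved stays moved. The work goes in short steps, Python scripts to look and compute and a tool call to move; the robot and the scene stay as the last step left them, time stands still between calls to the robot, and variables do not carry over. Pictures are saved under pics/ and viewed, at most 10 in all, crops included, and the job is handed in when it is done.

Besides the shell and the picture viewer there is one more tool, called after "Request:" as a command line: name --argument value ..., lists and objects as JSON in quotes. play_rows: Moves the arm, as the interface text tells. Its arguments: {"type":"object","properties":{"fingers":{"type":"array","items":{"type":"number"}},"delta_pos":{"type":"array","items":{"type":"array","items":{"type":"number"}}},"turn":{"type":"array","items":{"type":"array","items":{"type":"number"}}},"squeeze":{"type":"number"}},"required":["fingers","delta_pos","turn"]}

```bash
mkdir -p pics; cat > h.py <<'E'
import numpy as np, cv2, pickle
from scipy.spatial.transform import Rotation as R
def snap(n,f):
    from station import get_image
    d=get_image(n); cv2.imwrite(f'pics/{f}.png',d['image'][:,:,::-1]); pickle.dump(d,open(f'pics/{f}.pkl','wb')); return d
def load(f): return pickle.load(open(f'pics/{f}.pkl','rb'))
def ray(d,px):
    u=cv2.undistortPoints(np.array(px,float).reshape(-1,1,2),np.array(d['intrinsics']),np.array(d['distortion'])).reshape(-1,2)
    Rm=R.from_rotvec(np.ravel(d['rvec'])).as_matrix(); t=np.ravel(d['tvec'])
    v=np.c_[u,np.ones(len(u))]@Rm; return -Rm.T@t, v/np.linalg.norm(v,axis=1,keepdims=True)
def onz(d,px,z):
    o,v=ray(d,px); return o+v*((z-o[2])/v[:,2:3])
def tri(*dp):
    A=np.zeros((3,3));b=np.zeros(3);L=[]
    for d,p in dp:
        o,v=ray(d,p); M=np.eye(3)-np.outer(v[0],v[0]); A+=M;b+=M@o; L.append((o,M))
    x=np.linalg.solve(A,b); return x,[np.linalg.norm(M@(x-o)) for o,M in L]
def proj(d,P):
    return cv2.projectPoints(np.array(P,float).reshape(-1,1,3),np.ravel(d['rvec']),np.ravel(d['tvec']),np.array(d['intrinsics']),np.array(d['distortion']))[0].reshape(-1,2)
E
python3 - <<'E'
from h import *
from station import bot
print(bot.sense())
for n in('side','top','wrist'):
    d=snap(n,n+'0'); print(n,ray(d,[(320,240)]))
E
```

```text
{'time': 0.0, 'joint_pos': array([-1.28908946e+00,  2.45829981e-01,  1.55900307e+00,  1.60710424e-05,
        1.33869651e+00, -1.74078743e-01]), 'qd': array([-9.07945513e-04, -1.86230934e-04,  2.11373397e-04,  1.64368804e-05,
       -4.40857567e-04, -9.05197963e-05]), 'effort': array([ 3.24662378e-04, -4.15828264e+01, -3.14606559e+01,  6.85037021e-02,
        3.32000025e-02, -1.28739825e-04]), 'ee_pos': array([ 0.2860655 , -0.58341995,  0.4035407 ]), 'orientation': array([-3.05848200e+00, -7.09322473e-01,  1.39037339e-04]), 'contact_force': array([-0.63079157, -0.14469599,  0.7173431 ]), 'moment': array([-0.00749036,  0.02983416,  0.03803755]), 'gripper_force': 0.0, 'grip_width': 0.09421247000552334}
side (array([0.06630148, 1.01228141, 0.78252138]), array([[ 0.32911035, -0.8075048 , -0.48951238]]))
top (array([0.41983969, 0.0144691 , 1.27119088]), array([[ 0.08850214, -0.00593402, -0.99605831]]))
wrist (array([ 0.35883367, -0.54749499,  0.38419557]), array([[-0.23215633, -0.12256389, -0.96492566]]))
```

View pics/side0.png

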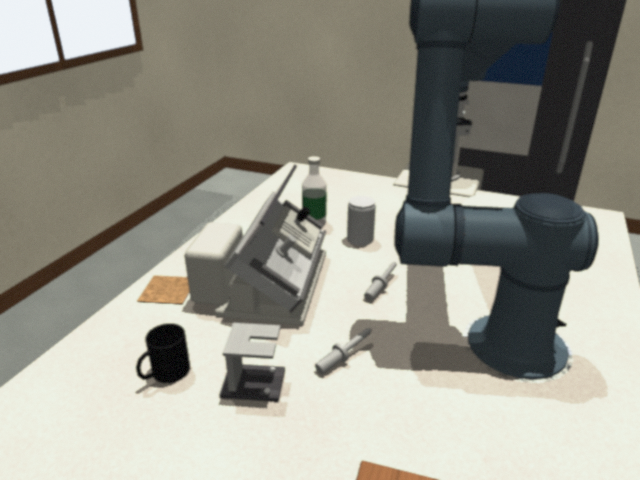

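View pics/top0.png

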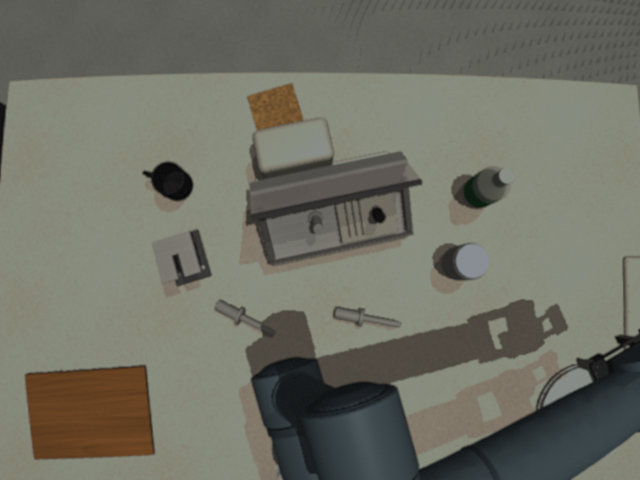

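The side view shows the slicer at (275,250), the rest at (255,360) and the mug at (167,353). The top view shows the seated pin at (316,222), the knob at (377,214), the rest at (180,258), the canister at (468,262) and the bottle at (487,187).

Pin candidates in the top view are (316,222) in the bore, and two loose ones on the counter at (245,317) and (367,317). I choose the one in the bore and will check it in a crop.

```bash
python3 - <<'E'
from h import *
t=load('top0')['image'][:,:,::-1]; s=load('side0')['image'][:,:,::-1]
a=cv2.resize(t[145:345,140:430],None,fx=2.7,fy=2.7,interpolation=3); cv2.imwrite('pics/c1.png',a)
b=cv2.resize(s[160:405,180:410],None,fx=2.4,fy=2.4,interpolation=3); cv2.imwrite('pics/c2.png',b)
E
```

```text
(no output)
```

View pics/c1.png

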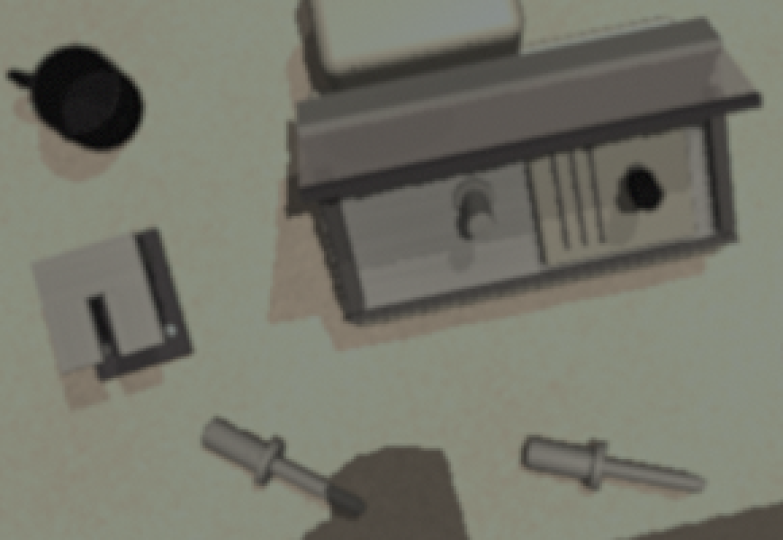

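View pics/c2.png

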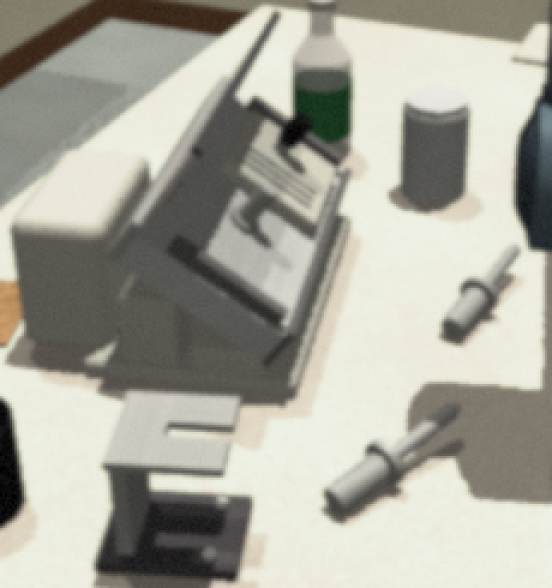

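The crops confirm the choice. Crop 1 shows the seated pin (collar at about (472,192), grip about (482,220)), visibly smaller than the two loose pins. It also shows the knob at (643,188), the rest notch open towards the robot with its closed end at (97,297), and the rim from (300,190) to (760,98). Crop 2 shows the same things from the side. Next come rough positions.

```bash
python3 - <<'E'
from h import *
t=load('top0'); s=load('side0')
c=lambda u,v:(140+u/2.7,145+v/2.7)
e=lambda u,v:(180+u/2.4,160+v/2.4)
rim=onz(t,[c(300,190),c(760,98)],.27); d=rim[0]-rim[1]
print('rim',rim,rim.mean(0),np.linalg.norm(d),'yaw',np.degrees(np.arctan2(-d[0],d[1])))
y=np.arctan2(-d[0],d[1]); X=np.array([np.cos(y),np.sin(y),0]); Y=np.array([-X[1],X[0],0]); n=-.574*X+[0,0,.819]
o=rim.mean(0)-.0024*X; o[2]=0
print('org',o)
print('bed corners top',onz(t,[c(350,318),c(735,242)],.125-.0488))
P=o+[0,0,.125]+.045*Y; print('bore',P,'px top',proj(t,[P,P+.052*n]),'seen',c(472,192),c(485,222)); print('side',proj(s,[P,P+.052*n]),'seen',e(243,212),e(268,242))
print('gripend tri',tri((t,c(485,222)),(s,e(268,242))))
print('knob tri',tri((t,c(645,190)),(s,e(296,130))))
pl=onz(t,[c(33,263),c(133,234),c(163,342),c(63,372),c(97,297)],.12); print('plate',pl, np.linalg.norm(pl[1]-pl[0]),np.linalg.norm(pl[3]-pl[0]))
print('plate corner tri',tri((t,c(33,263)),(s,e(105,465))),tri((t,c(133,234)),(s,e(130,392))),tri((t,c(163,342)),(s,e(240,397))))
print('mug',onz(t,[c(75,85)],.095),'can',onz(t,[c(885,316)],.13),'bottle',onz(t,[(487,187)],.12))
E
```

```text
rim [[ 0.55598836  0.14204686  0.27      ]
 [ 0.62513858 -0.18924257  0.27      ]] [ 0.59056347 -0.02359786  0.27      ] 0.33842936624814063 yaw 11.790098457908156
org [ 0.58821411 -0.02408824  0.        ]
bed corners top [[ 0.47302816  0.12251867  0.0762    ]
 [ 0.53971543 -0.20544208  0.0762    ]]
bore [0.5790194  0.01996238 0.125     ] px top [[314.55247467 214.13858308]
 [317.26403502 225.02957168]] seen (314.8148148148148, 216.1111111111111) (319.6296296296296, 227.22222222222223)
side [[279.5027203  251.53719667]
 [290.80214199 237.58957894]] seen (281.25, 248.33333333333334) (291.6666666666667, 260.83333333333337)
gripend tri (array([0.55258611, 0.00825352, 0.09759116]), [np.float64(0.0005384387797320563), np.float64(0.0005384387797319423)])
knob tri (array([ 0.57284361, -0.11705945,  0.16628684]), [np.float64(0.0014208327264191032), np.float64(0.0014208327264190234)])
plate [[0.51502662 0.38391847 0.12      ]
 [0.53945211 0.29970064 0.12      ]
 [0.45033661 0.27266467 0.12      ]
 [0.42486071 0.3561783  0.12      ]
 [0.48705541 0.32879229 0.12      ]] 0.08768835031040009 0.0943366803613325
plate corner tri (array([0.51600769, 0.38568568, 0.11550978]), [np.float64(0.0006756954837554909), np.float64(0.0006756954837556318)]) (array([0.54144554, 0.30114139, 0.11781275]), [np.float64(0.0019424966906770036), np.float64(0.0019424966906769288)]) (array([0.45194244, 0.2734722 , 0.11954291]), [np.float64(0.00173170895672893), np.float64(0.0017317089567291302)])
mug [[0.67031825 0.36020212 0.095     ]] can [[ 0.47436405 -0.31945341  0.13      ]] bottle [[ 0.64508913 -0.37028126  0.12      ]]
```

```bash
cat >> h.py <<'E'
def rpose(yaw,lean):  # tool z down leaning with slicer bed, tool x along azimuth yaw
    X=np.array([np.cos(yaw),np.sin(yaw),0]);Z=np.array([0,0,1.])
    z=-(-np.sin(lean)*X+np.cos(lean)*Z); x=np.cos(lean)*X+np.sin(lean)*Z
    return np.c_[x,np.cross(z,x),z]
def delta(p1,R1,p0=None,R0=None):
    from station import bot
    if p0 is None:
        s=bot.sense(); p0=s['ee_pos']; R0=R.from_rotvec(s['orientation']).as_matrix()
    print('delta mm',np.round(R0.T@(np.array(p1)-p0)*1000,1),'turn',np.round(R.from_matrix(R0.T@R1).as_rotvec(),4))
E
python3 - <<'E'
from h import *
yaw=np.radians(11.8); R1=rpose(yaw,np.radians(35))
B=np.array([.579,.020,.125]); n=-R1[:,2]
delta(B+.34*n,R1); print(B+.34*n)
E
```

```text
delta mm [ 339.7 -461.2    1.1] turn [-0.0777  0.6076  0.2416]
[ 0.38810521 -0.01988     0.4035117 ]
```

Request:
play_rows --fingers '[1,1,1,1,1,1,1,1,1,1]' --delta_pos '[[27,-37,0],[54,-74,0],[82,-111,0],[110,-150,0],[139,-189,0],[168,-228,0],[197,-267,0],[226,-306,0],[255,-345,0],[280,-380,0]]' --turn '[[0,0,0],[-0.008,0.06,0.024],[-0.016,0.12,0.048],[-0.023,0.18,0.072],[-0.031,0.24,0.1],[-0.039,0.3,0.12],[-0.047,0.37,0.145],[-0.054,0.43,0.17],[-0.062,0.49,0.19],[-0.07,0.54,0.22]]'

```text
time: 1.15
ee_pos: [0.37, -0.1172, 0.4044]
orientation: [-2.955, -0.339, -0.829]
contact_force: [1.1, -0.1, 0.9]
grip_width: 0.0939
gripper_force: 0.0
```

```bash
python3 - <<'E'
from h import *
from station import bot
print(bot.sense()['joint_pos'],bot.sense()['ee_pos'])
R1=rpose(np.radians(11.8),np.radians(35)); n=-R1[:,2]
delta(np.array([.579,.020,.125])+.34*n,R1)
E
```

```text
[-0.6913344  -0.54055724  2.2785876   0.47746539  1.09464108  0.49531876] [ 0.36996859 -0.11716732  0.40440362]
delta mm [ 33.7 -90.7  20.7] turn [-0.0049  0.0649  0.0214]
```

Request:
play_rows --fingers '[1,1,1,1,1,1,1,1,1,1]' --delta_pos '[[8,-22,5],[17,-45,10],[25,-68,15],[34,-91,21],[34,-91,21],[34,-91,21],[34,-91,21],[34,-91,21],[34,-91,21],[34,-91,21]]' --turn '[[0,0.02,0],[0,0.04,0.01],[-0.005,0.05,0.015],[-0.005,0.065,0.021],[-0.005,0.065,0.021],[-0.005,0.065,0.021],[-0.005,0.065,0.021],[-0.005,0.065,0.021],[-0.005,0.065,0.021],[-0.005,0.065,0.021]]'

```text
time: 2.15
ee_pos: [0.3886, -0.0221, 0.4035]
orientation: [-2.925, -0.303, -0.918]
contact_force: [-0.5, 0.2, 0.3]
grip_width: 0.0938
gripper_force: 0.0
```

```bash
python3 - <<'E'
from h import *
from station import bot
s=bot.sense(); print(s['joint_pos'],s['ee_pos'],s['orientation'],s['contact_force'])
R1=rpose(np.radians(11.8),np.radians(35)); n=-R1[:,2]
delta(np.array([.579,.020,.125])+.34*n,R1)
d=snap('wrist','w1'); B=np.array([.579,.020,.125]); print(proj(d,[B,B+.052*n]))
E
```

```text
[-0.42395563 -0.56376846  2.29916579  0.4295122   0.9392542   0.76671335] [ 0.38862722 -0.02205243  0.40349121] [-2.9251792  -0.30346138 -0.91834079] [-0.45170185  0.23794361  0.34336727]
delta mm [-0.  -2.2 -0.1] turn [0.0006 0.0026 0.001 ]
[[313.37623094 232.53246756]
 [312.93666313 250.37329478]]
```

View pics/w1.png

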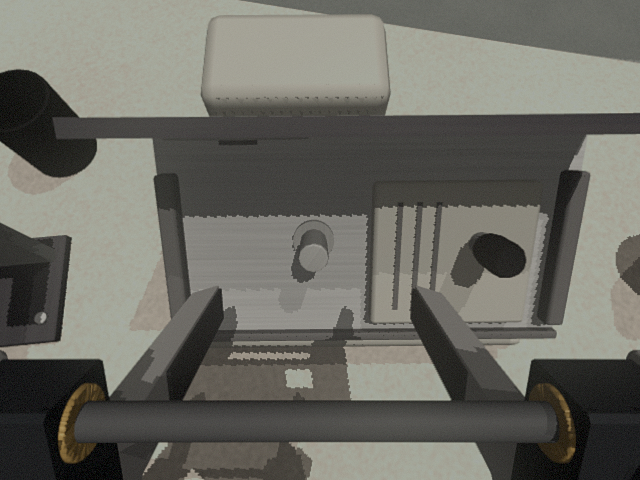

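The wrist view shows the collar round about (313,243), the grip end disc at (314,258), the knob top at about (501,255), and free space on both sides of the pin. I'll triangulate against the top view.

```bash
python3 - <<'E'
from h import *
t=load('top0'); w=load('w1'); s=load('side0')
c=lambda u,v:(140+u/2.7,145+v/2.7)
g=cv2.cvtColor(w['image'],cv2.COLOR_RGB2GRAY)
# grip end disc: bright blob
roi=g[215:285,285:345]; 
print(g[240:276:4,296:336:3]); 
for a in((314,258),):
    print('gripend',tri((w,a),(t,c(485,222))))
print('knobtop',tri((w,(505,254)),(t,c(645,190))))
R1=rpose(np.radians(11.8),np.radians(35)); n=-R1[:,2];u=R1[:,0]
B=np.array([.579,.020,.125]);
for k in(-10,-7,-4,0): print(k,proj(w,[B+k*1e-3*u,B+k*1e-3*u+.006*n,B+k*1e-3*u+.052*n]).round(0).tolist())
ys=np.cross([0,0,1],[np.cos(np.radians(11.8)),np.sin(np.radians(11.8)),0])
o=B-.045*ys
print('bed corners pred',proj(w,[o-.085*u+q*.17*ys for q in(1,-1)]),'upper',proj(w,[o+.085*u+.117*n+q*.17*ys for q in (1,-1)]))
print('top pred rim',proj(t,[o+.085*u+.117*n+q*.17*ys for q in (1,-1)]),'low',proj(t,[o-.085*u+q*.17*ys for q in (1,-1)]),c(350,318),c(735,242))
E
```

```text
[[118 120  66  72  80  84  87  84  90  81  89 115 116 131]
 [117 121  68  78  87 119 133 115  92  80  72 114 115 131]
 [122  59  85 133 130 128 132 135 131 132  74 113 119 126]
 [ 65  64 129 130 129 133 131 132 128 128 125 118 132 131]
 [ 69 113 129 125 131 131 131 129 131 130 132 126 133 134]
 [ 70  92 131 128 130 132 126 130 130 125 129 134 131 133]
 [ 68  75 130 127 129 124 127 130 127 131 101 128 126 125]
 [ 69  75  71 120 124 124 128 123 127 131 132 132 133 133]
 [ 72  72  74  72  70  70  71 133 131 127 132 130 130 125]]
gripend (array([0.54428441, 0.01032508, 0.16987505]), [np.float64(0.0016119571324392195), np.float64(0.0016119571324392224)])
knobtop (array([ 0.56969967, -0.11572804,  0.18060556]), [np.float64(0.00020211964291464378), np.float64(0.00020211964291466032)])
-10 [[313.0, 244.0], [313.0, 246.0], [313.0, 264.0]]
-7 [[313.0, 241.0], [313.0, 242.0], [313.0, 260.0]]
-4 [[313.0, 237.0], [313.0, 239.0], [313.0, 256.0]]
0 [[313.0, 233.0], [313.0, 234.0], [313.0, 250.0]]
bed corners pred [[175.55007826 323.50681717]
 [550.98646817 323.52061314]] upper [[ 59.03376046 124.20832592]
 [747.71395221 123.69392077]]
top pred rim [[250.71147847 215.44055312]
 [421.79154421 181.19399421]] low [[267.25090665 257.42443454]
 [411.84677735 228.12098583]] (269.6296296296296, 262.77777777777777) (412.22222222222223, 234.62962962962962)
```

```bash
python3 - <<'E'
from h import *
R1=rpose(np.radians(11.8),np.radians(35)); n=-R1[:,2]
delta(np.array([.574,.018,.126])+.27*n,R1)
E
```

```text
delta mm [-3.7 -1.2 66.1] turn [0.0005 0.0024 0.0013]
```

Request:
play_rows --fingers '[1,1,1,1,1,1,1,1,1,1]' --delta_pos '[[-1,0,11],[-2,0,22],[-3,-1,33],[-4,-1,44],[-4,-1,55],[-4,-1,66],[-4,-1,66],[-4,-1,66],[-4,-1,66],[-4,-1,66]]' --turn '[[0,0,0],[0,0,0],[0,0,0],[0,0.002,0.001],[0,0.002,0.001],[0,0.002,0.001],[0,0.002,0.001],[0,0.002,0.001],[0,0.002,0.001],[0,0.002,0.001]]'

```text
time: 3.2
ee_pos: [0.4221, -0.0136, 0.3477]
orientation: [-2.923, -0.303, -0.923]
contact_force: [0.9, 0.1, 0.8]
grip_width: 0.094
gripper_force: 0.0
```

```bash
python3 - <<'E'
from h import *
from station import bot
s=bot.sense(); print(s['joint_pos'],s['ee_pos'],s['contact_force'])
d=snap('wrist','w2'); R1=rpose(np.radians(11.8),np.radians(35)); n=-R1[:,2]
B=np.array([.574,.018,.126]); print(proj(d,[B,B+.006*n,B+.052*n]))
delta(B+.27*n,R1)
E
```

```text
[-0.36414787 -0.37845283  2.28462874  0.46666801  0.75803457  0.73567879] [ 0.42213241 -0.01363451  0.34768795] [0.94216441 0.06718847 0.83947055]
[[316.1834011  259.05527748]
 [316.1909094  261.8548952 ]
 [316.26188596 288.32661317]]
delta mm [-0.   0.1  0.5] turn [ 0.0006 -0.0005  0.0011]
```

View pics/w2.png

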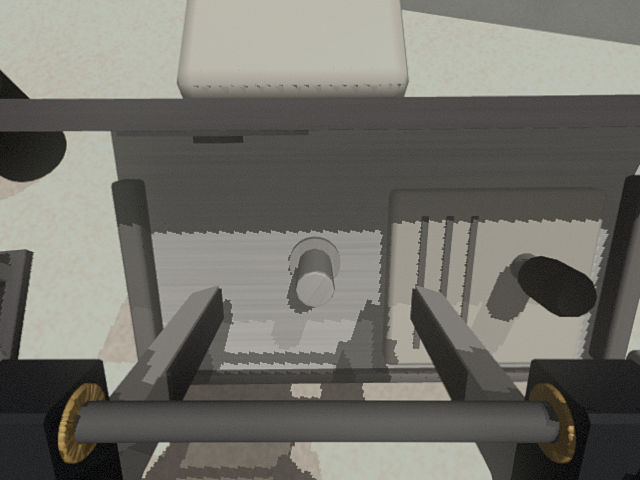

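Second view: collar centre (314,261) and grip end (315,288), within about 1 px of the prediction, so the grasp pose is confirmed. Advance and grip.

Request:
play_rows --fingers '[0.1,0.1,0.1,0.1,0.1,0.1,0.1,0.1,0.1,0.1]' --delta_pos '[[0,0,2],[0,-1,6],[0,-1,12],[0,-1,20],[0,-1,28],[0,-1,36],[0,-1,43],[0,-1,48],[0,-1,50],[0,-1,50]]' --turn '[[0,0,0],[0,0,0],[0,0,0],[0,0,0],[0,0,0],[0,0,0],[0,0,0],[0,0,0],[0,0,0],[0,0,0]]'

```text
time: 4.25
ee_pos: [0.4501, -0.0066, 0.3058]
orientation: [-2.923, -0.304, -0.92]
contact_force: [-0.3, 0.3, -0.3]
grip_width: 0.052
gripper_force: 0.0
```

Request:
play_rows --fingers '[-0.3,-0.7,-1,-1,-1,-1,-1,-1,-1,-1]' --delta_pos '[[0,0,0],[0,0,0],[0,0,0],[0,0,0],[0,0,0],[0,0,0],[0,0,0],[0,0,0],[0,0,0],[0,0,0]]' --turn '[[0,0,0],[0,0,0],[0,0,0],[0,0,0],[0,0,0],[0,0,0],[0,0,0],[0,0,0],[0,0,0],[0,0,0]]' --squeeze 40

```text
time: 5.25
ee_pos: [0.4501, -0.0067, 0.3063]
orientation: [-2.923, -0.304, -0.921]
contact_force: [-3.8, -0.5, 5.7]
grip_width: 0.0211
gripper_force: 40.0
```

Request:
play_rows --fingers '[-1,-1,-1,-1,-1,-1,-1,-1,-1,-1]' --delta_pos '[[0,0,-5],[0,0,-12],[0,0,-22],[0,0,-34],[0,0,-46],[0,0,-60],[0,0,-74],[0,0,-88],[0,0,-100],[0,0,-110]]' --turn '[[0,0,0],[0,0,0],[0,0,0],[0,0,0],[0,0,0],[0,0,0],[0,0,0],[0,0,0],[0,0,0],[0,0,0]]'

```text
time: 6.25
ee_pos: [0.3874, -0.0195, 0.3962]
orientation: [-2.924, -0.304, -0.919]
contact_force: [0.6, -0.6, -1.9]
grip_width: 0.0213
gripper_force: 40.0
```

```bash
python3 - <<'E'
from h import *
from station import bot
s=bot.sense(); print(s['joint_pos'],s['ee_pos'],s['contact_force'],s['grip_width'],s['gripper_force'])
# pre-place pose: vertical tool, yaw 16deg, over rest notch; collar underside at z 0.23
R1=rpose(np.radians(16),0); N=np.array([.4824,.3281,.12])
delta(N+np.array([0,0,.11+.04+.18]),R1)
delta(np.array([.43,.20,.45]),R1)
E
```

```text
[-0.41860211 -0.5615434   2.31125435  0.43267159  0.92437356  0.76438645] [ 0.38740808 -0.0195034   0.39615556] [ 0.58299416 -0.62780153 -1.86017132] 0.02130768650619628 39.9918133020401
delta mm [ 165.7 -320.6   49.8] turn [ 0.0223 -0.6086 -0.0699]
delta mm [ 102.  -206.     5.4] turn [ 0.0223 -0.6086 -0.0699]
```

Request:
play_rows --fingers '[-1,-1,-1,-1,-1,-1,-1,-1,-1,-1]' --delta_pos '[[7,-12,-6],[16,-30,-10],[28,-52,-10],[40,-76,-9],[52,-101,-6],[64,-127,-3],[76,-153,0],[88,-178,2],[97,-196,4],[102,-206,5]]' --turn '[[0,-0.02,0],[0.002,-0.06,-0.007],[0.004,-0.12,-0.014],[0.006,-0.19,-0.02],[0.009,-0.26,-0.03],[0.012,-0.34,-0.04],[0.015,-0.42,-0.048],[0.018,-0.5,-0.057],[0.02,-0.57,-0.065],[0.022,-0.609,-0.07]]'

```text
time: 7.25
ee_pos: [0.4305, 0.2011, 0.4504]
orientation: [3.11, 0.439, -0.003]
contact_force: [0.6, 0.9, -1.6]
grip_width: 0.0217
gripper_force: 40.0
```

```bash
python3 - <<'E'
from h import *
from station import bot
s=bot.sense(); print(s['joint_pos'],s['ee_pos'],s['contact_force'],s['grip_width'],s['gripper_force'])
R1=rpose(np.radians(16),0)
delta(np.array([.43,.20,.45]),R1)
snap('wrist','w3');snap('side','s3')
E
```

```text
[ 1.97869900e-01 -2.16572152e-01  1.94055893e+00 -6.73688146e-04
  1.41951953e+00  1.48825085e+00] [0.43054185 0.2011067  0.45043947] [ 0.60142653  0.87822694 -1.6254518 ] 0.02166166356848978 39.990856647491455
delta mm [-0.8  0.9  0.4] turn [0.0005 0.002  0.0013]
```

View pics/w3.png

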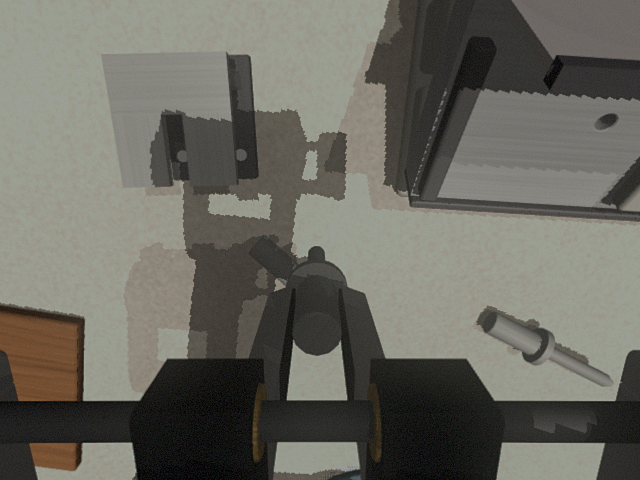

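The wrist view shows the held pin hanging straight (tip (317,250), collar (318,283)). The plate corners are at (103,55), (229,52), (239,185) and (122,187), and the notch's closed end is near (176,113). I'll measure the notch, and take a second wrist view when over it.

```bash
python3 - <<'E'
from h import *
from station import bot
w=load('w3'); t=load('top0'); c=lambda u,v:(140+u/2.7,145+v/2.7)
s=bot.sense(); p=s['ee_pos']; Rm=R.from_rotvec(s['orientation']).as_matrix(); z=Rm[:,2]
print('pin pred collar,tip',proj(w,[p+.22*z,p+.29*z,p+.168*z]))
A=onz(w,[(103,55),(229,52),(239,185),(122,187)],.12); print(A,A.mean(0)); 
e=[A[1]-A[0],A[2]-A[3],A[3]-A[0],A[2]-A[1]]; print([np.linalg.norm(v) for v in e]); print([np.degrees(np.arctan2(v[1],v[0])) for v in e])
print('closed',onz(w,[(175,113)],.12))
for a,b in(((103,55),(33,263)),((229,52),(133,234)),((239,185),(163,342)),((122,187),(63,372))): print(tri((w,a),(t,c(*b))))
g=cv2.cvtColor(w['image'],cv2.COLOR_RGB2GRAY)
for r in(120,135,150,165,180): print(r,g[r,150:200].tolist())
print('col174',g[100:130,174].tolist())
E
```

```text
pin pred collar,tip [[317.47090118 285.72092024]
 [317.18335462 249.22887986]
 [317.83625901 332.06934921]]
[[0.5172058  0.38617634 0.12      ]
 [0.54447243 0.29939156 0.12      ]
 [0.45311196 0.27131691 0.12      ]
 [0.42598161 0.35984753 0.12      ]] [0.48519295 0.32918308 0.12      ]
[np.float64(0.09096739901670428), np.float64(0.09259442494355401), np.float64(0.09494766574537321), np.float64(0.09557678964682544)]
[np.float64(-72.55796984189064), np.float64(-72.9622354321936), np.float64(-163.9009866211394), np.float64(-162.91804886545893)]
closed [[0.49246799 0.32946304 0.12      ]]
(array([0.51573904, 0.38211215, 0.12690528]), [np.float64(0.0013281969390255936), np.float64(0.0013281969390256728)])
(array([0.50015059, 0.20609479, 0.50029343]), [np.float64(0.0006327551500856264), np.float64(0.0006327551500856381)])
(array([0.4509408 , 0.27388191, 0.10994473]), [np.float64(0.0010695354517460819), np.float64(0.001069535451746038)])
(array([0.42567441, 0.35744374, 0.12145888]), [np.float64(0.0018222020261412773), np.float64(0.0018222020261412094)])
120 [135, 134, 137, 134, 135, 135, 
[... 453 characters left out ...]
, 63, 53, 56, 54, 56, 36, 39, 37, 42, 44, 40, 47, 41, 43, 52, 59, 70, 71, 66, 60, 56, 70, 74, 75, 76, 73, 73, 73, 75, 74, 73, 78, 72, 73, 73]
165 [80, 74, 78, 76, 79, 77, 74, 79, 77, 75, 77, 77, 77, 80, 75, 79, 71, 59, 58, 55, 72, 91, 62, 60, 58, 64, 57, 68, 71, 68, 45, 36, 47, 53, 43, 47, 45, 48, 75, 75, 74, 74, 77, 77, 75, 73, 75, 76, 77, 72]
180 [134, 132, 124, 78, 77, 78, 75, 78, 83, 79, 77, 76, 78, 78, 75, 76, 76, 78, 72, 65, 59, 56, 88, 133, 122, 114, 98, 94, 98, 117, 121, 115, 64, 60, 62, 79, 75, 71, 66, 70, 76, 76, 75, 75, 80, 75, 75, 71, 75, 77]
col174 [137, 133, 134, 136, 139, 135, 135, 133, 137, 132, 133, 126, 97, 75, 63, 45, 42, 50, 43, 42, 43, 44, 40, 36, 40, 43, 42, 47, 35, 40]
```

```bash
python3 - <<'E'
from h import *
w=load('w3')
m=onz(w,[(170.4,113),(171.2,120),(175.5,150),(177.2,165)],.12); print(m); print(np.degrees(np.arctan2(*(m[0]-m[-1])[[1,0]])))
R1=rpose(np.radians(16.8),0); X=R1[:,0]; N=m[0]-.006*X; print(N)
delta(N-.07*X+[0,0,.33],R1)
E
```

```text
[[0.49150867 0.33277771 0.12      ]
 [0.48672083 0.33133342 0.12      ]
 [0.46584337 0.32432783 0.12      ]
 [0.45496846 0.3210434  0.12      ]]
17.803601940738027
[0.48576476 0.33104352 0.12      ]
delta mm [  19.1 -109.1    0.3] turn [ 0.0005 -0.0001 -0.0126]
```

Request:
play_rows --fingers '[-1,-1,-1,-1,-1,-1,-1,-1,-1,-1]' --delta_pos '[[2,-10,0],[5,-25,0],[8,-42,0],[11,-60,0],[14,-78,0],[17,-94,0],[19,-105,0],[19,-109,0],[19,-109,0],[19,-109,0]]' --turn '[[0,0,0],[0,0,-0.003],[0,0,-0.006],[0,0,-0.009],[0,0,-0.012],[0,0,-0.015],[0,0,-0.015],[0,0,-0.015],[0,0,-0.015],[0,0,-0.015]]'

```text
time: 8.35
ee_pos: [0.4189, 0.3094, 0.4504]
orientation: [3.107, 0.459, 0.002]
contact_force: [0.2, 0.1, -2.0]
grip_width: 0.0213
gripper_force: 40.0
```

```bash
python3 - <<'E'
from h import *
from station import bot
s=bot.sense(); print(s['ee_pos'],s['orientation'])
w=snap('wrist','w4')
N=np.array([.4858,.331,.12]); X=rpose(np.radians(17),0)[:,0]
print('pred notch axis pt, closed, mouth',proj(w,[N,N+.006*X,N-.048*X]))
cv2.imwrite('pics/w4c.png',cv2.resize(w['image'][60:360,200:440,::-1],None,fx=2,fy=2))
E
```

```text
[0.41887124 0.30940112 0.450405  ] [3.10716589e+00 4.59107237e-01 1.99436323e-03]
pred notch axis pt, closed, mouth [[314.33513851 148.25747402]
 [314.28840112 140.19902387]
 [314.69047951 209.59737637]]
```

View pics/w4c.png

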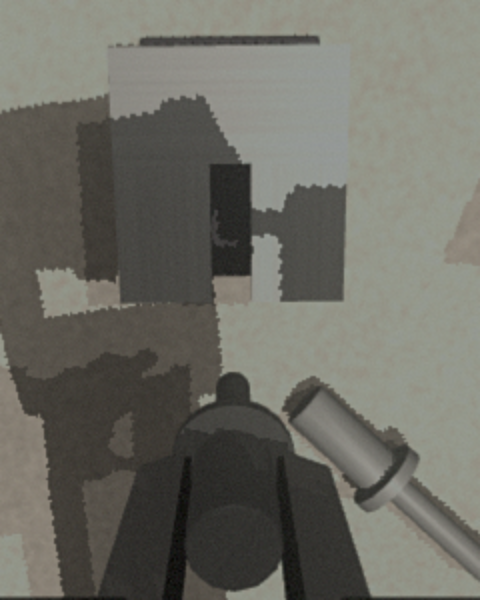

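The crop shows the notch's closed end at about image pixel (315,142), within 2 px of prediction. The plate is nearly square to the tool. I'll triangulate its height from w3 and w4.

```bash
python3 - <<'E'
from h import *
from station import bot
w3=load('w3');w=load('w4'); q=lambda u,v:(200+u/2,60+v/2)
for a,b in(((103,55),(108,45)),((229,52),(350,44)),((239,185),(345,301)),((122,187),(120,303)),((170.4,113),(230.5,164))): print(tri((w3,a),(w,q(*b))))
g=cv2.cvtColor(w['image'],cv2.COLOR_RGB2GRAY)
for r in(145,160,175,190): print(r,g[r,298:332].tolist())
print(g[132:150,315].tolist())
A=onz(w,[q(108,45),q(350,44),q(345,301),q(120,303),q(230.5,164),q(231.5,270)],.12); print(A,A[:4].mean(0))
e=[A[1]-A[0],A[2]-A[3],A[3]-A[0],A[2]-A[1],A[4]-A[5]]; print([(np.linalg.norm(v),np.degrees(np.arctan2(v[1],v[0]))) for v in e])
s=bot.sense();p=s['ee_pos'];z=R.from_rotvec(s['orientation']).as_matrix()[:,2]
print('pin pred collar,tip,end',proj(w,[p+.22*z,p+.29*z,p+.168*z]),z)
E
```

```text
(array([0.5177162 , 0.38745665, 0.11769086]), [np.float64(0.00044884499095664096), np.float64(0.00044884499095693923)])
(array([0.54518611, 0.30102648, 0.11325169]), [np.float64(6.896384676119616e-05), np.float64(6.896384676117008e-05)])
(array([0.4525166 , 0.27163843, 0.11779947]), [np.float64(0.00020162983217531639), np.float64(0.00020162983217529492)])
(array([0.42652711, 0.35860832, 0.12282354]), [np.float64(0.00019799692625069228), np.float64(0.00019799692625078647)])
(array([0.49109481, 0.33173109, 0.12283293]), [np.float64(0.000570334081590113), np.float64(0.0005703340815900712)])
145 [79, 77, 80, 74, 75, 75, 77, 44, 42, 40, 42, 48, 36, 39, 41, 42, 40, 41, 40, 49, 43, 52, 44, 44, 46, 43, 39, 100, 150, 147, 149, 147, 149, 147]
160 [78, 76, 74, 71, 73, 79, 80, 48, 40, 39, 42, 43, 35, 41, 43, 41, 36, 44, 40, 45, 35, 43, 38, 43, 43, 39, 48, 91, 148, 151, 147, 146, 146, 149]
175 [70, 69, 70, 78, 77, 73, 75, 62, 64, 62, 42, 39, 41, 39, 36, 39, 36, 32, 45, 42, 39, 36, 37, 42, 43, 44, 36, 54, 77, 77, 74, 78, 78, 80]
190 [76, 71, 75, 70, 75, 71, 73, 58, 36, 36, 43, 41, 42, 38, 45, 34, 
[... 198 characters left out ...]
69 0.30169864 0.12      ]
 [0.45262478 0.27204239 0.12      ]
 [0.42568184 0.35882636 0.12      ]
 [0.49047195 0.33166336 0.12      ]
 [0.45145358 0.31954393 0.12      ]] [0.48509871 0.3299202  0.12      ]
[(np.float64(0.08930796870408927), np.float64(-73.02009272834226)), (np.float64(0.09087012607664204), np.float64(-72.7525345793177)), (np.float64(0.0965580103276903), np.float64(-162.96510589989603)), (np.float64(0.09614784955381163), np.float64(-162.0345028476437)), (np.float64(0.0408572335646394), np.float64(17.25521850139058))]
pin pred collar,tip,end [[316.74825409 286.47770058]
 [316.62891784 249.98062734]
 [316.89991468 332.85468399]] [ 1.37883296e-03 -4.83616682e-04 -9.99998932e-01]
```

```bash
python3 - <<'E'
from h import *
R1=rpose(np.radians(17.1),0); X=R1[:,0]; N=np.array([.4849,.3301,.12])-.002*X
delta(N+[0,0,.30],R1);delta(N+[0,0,.22],R1)
E
```

```text
delta mm [67.1 -0.8 30.5] turn [ 0.0009 -0.0012 -0.0052]
delta mm [ 67.   -0.9 110.5] turn [ 0.0009 -0.0012 -0.0052]
```

Request:
play_rows --fingers '[-1,-1,-1,-1,-1,-1,-1,-1,-1,-1]' --delta_pos '[[6,0,0],[18,0,0],[32,0,2],[46,0,6],[58,-1,12],[65,-1,20],[67,-1,26],[67,-1,28],[67,-1,28],[67,-1,28]]' --turn '[[0,0,0],[0,0,-0.002],[0,0,-0.005],[0,-0.001,-0.005],[0,-0.001,-0.005],[0,-0.001,-0.005],[0,-0.001,-0.005],[0,-0.001,-0.005],[0,-0.001,-0.005],[0,-0.001,-0.005]]'

```text
time: 9.4
ee_pos: [0.4825, 0.3302, 0.4228]
orientation: [3.106, 0.468, 0.001]
contact_force: [-0.2, -0.1, -1.5]
grip_width: 0.0218
gripper_force: 40.0
```

```bash
python3 - <<'E'
from h import *
from station import bot
R1=rpose(np.radians(17.1),0); X=R1[:,0]; N=np.array([.4849,.3301,.12])-.002*X
delta(N+[0,0,.22],R1); w=snap('wrist','w5')
s=bot.sense();print(s['contact_force']);p=s['ee_pos'];z=R.from_rotvec(s['orientation']).as_matrix()[:,2]
print(proj(w,[p+.29*z,p+.22*z,p+.168*z]))
g=cv2.cvtColor(w['image'],cv2.COLOR_RGB2GRAY)
for r in (244,250,254,258,262): print(r,g[r,290:345:1].tolist())
E
```

```text
delta mm [ 0.2  0.8 82.8] turn [ 0.0006 -0.0005  0.0007]
[-0.14962364  0.15313697 -1.52099873]
[[316.52963529 249.94061346]
 [316.6190127  286.48906075]
 [316.73262578 332.9492014 ]]
244 [70, 68, 68, 66, 66, 69, 70, 72, 69, 72, 69, 64, 73, 70, 69, 74, 68, 30, 36, 31, 34, 34, 38, 36, 34, 33, 31, 31, 34, 39, 37, 32, 31, 37, 37, 35, 31, 42, 70, 72, 71, 69, 73, 72, 70, 72, 76, 74, 76, 74, 73, 71, 73, 76, 74]
250 [46, 51, 48, 50, 49, 54, 53, 50, 55, 51, 54, 52, 47, 51, 52, 52, 53, 38, 37, 48, 47, 42, 40, 49, 47, 46, 42, 53, 54, 55, 57, 50, 51, 54, 58, 64, 58, 57, 66, 87, 145, 148, 140, 147, 142, 140, 143, 146, 145, 146, 137, 140, 144, 142, 141]
254 [68, 56, 45, 46, 50, 48, 52, 56, 56, 53, 52, 55, 44, 53, 56, 52, 50, 29, 49, 45, 46, 49, 46, 46, 50, 47, 49, 51, 53, 49, 54, 56, 51, 49, 50, 59, 57, 58, 67, 80, 84, 139, 140, 142, 141, 145, 143, 142, 140, 139, 138, 140, 139, 143, 141]
258 [118, 120, 120, 113, 65, 49, 48, 51, 56, 46, 48, 57, 53, 51, 51, 45, 50, 41, 35, 43, 42, 49, 43, 49, 54, 46, 45, 53, 58, 44, 52, 53, 54, 51, 51, 55, 63, 59, 47, 67, 119, 124, 124, 128, 124, 124, 125, 125, 125, 123, 120, 123, 142, 142, 141]
262 [116, 120, 120, 117, 119, 120, 61, 51, 52, 53, 46, 50, 51, 40, 46, 42, 50, 46, 44, 45, 51, 47, 50, 47, 47, 52, 56, 54, 53, 51, 50, 52, 48, 57, 52, 55, 45, 49, 45, 56, 64, 105, 124, 130, 125, 125, 124, 128, 126, 125, 121, 125, 122, 139, 140]
```

Request:
play_rows --fingers '[-1,-1,-1,-1,-1,-1,-1,-1,-1,-1]' --delta_pos '[[0,0.7,3],[0,0.7,10],[0,0.7,19],[0,0.7,28],[0,0.7,38],[0,0.7,48],[0,0.7,58],[0,0.7,67],[0,0.7,75],[0,0.7,79]]' --turn '[[0,0,0],[0,0,0],[0,0,0],[0,0,0],[0,0,0],[0,0,0],[0,0,0],[0,0,0],[0,0,0],[0,0,0]]'

```text
time: 10.45
ee_pos: [0.4828, 0.3294, 0.3424]
orientation: [3.106, 0.468, -0.002]
contact_force: [0.4, -0.6, -2.2]
grip_width: 0.0215
gripper_force: 40.0
```

Request:
play_rows --fingers '[-1,-1,-1,-1,-1,-1,-1,-1,-1,-1]' --delta_pos '[[0,0,0.5],[0,0,1],[0,0,1.5],[0,0,2],[0,0,2],[0,0,2],[0,0,2],[0,0,2],[0,0,2],[0,0,2]]' --turn '[[0,0,0],[0,0,0],[0,0,0],[0,0,0],[0,0,0],[0,0,0],[0,0,0],[0,0,0],[0,0,0],[0,0,0]]'

```text
time: 11.45
ee_pos: [0.4829, 0.3295, 0.3415]
orientation: [3.106, 0.468, 0.0]
contact_force: [-0.3, -0.5, -2.9]
grip_width: 0.0215
gripper_force: 40.0
```

Request:
play_rows --fingers '[-1,-1,-1,-1,-1,-1,-1,-1,-1,-1]' --delta_pos '[[0,0,0.5],[0,0,1],[0,0,1.5],[0,0,1.5],[0,0,1.5],[0,0,1.5],[0,0,1.5],[0,0,1.5],[0,0,1.5],[0,0,1.5]]' --turn '[[0,0,0],[0,0,0],[0,0,0],[0,0,0],[0,0,0],[0,0,0],[0,0,0],[0,0,0],[0,0,0],[0,0,0]]'

```text
time: 12.45
ee_pos: [0.483, 0.3296, 0.3414]
orientation: [3.106, 0.468, 0.001]
contact_force: [-3.9, -2.0, 6.6]
grip_width: 0.0212
gripper_force: 40.0
```

```bash
python3 - <<'E'
from h import *
from station import bot
s=bot.sense(); print(s['ee_pos'],s['contact_force'],s['grip_width'])
w=snap('wrist','w6'); d=snap('side','s6'); N=np.array([.4849,.3301,.12])
print(proj(d,[N]))
a=cv2.resize(d['image'][290:410,200:320,::-1],None,fx=4,fy=4); b=cv2.resize(w['image'][130:370,220:420,::-1],None,fx=1.5,fy=2)
cv2.imwrite('pics/c6.png',np.hstack([a,b]))
E
```

```text
[0.48303677 0.32959559 0.34140728] [-3.87885229 -1.96196736  6.64274896] 0.02118859755394962
[[252.7901618  338.23061529]]
```

View pics/c6.png

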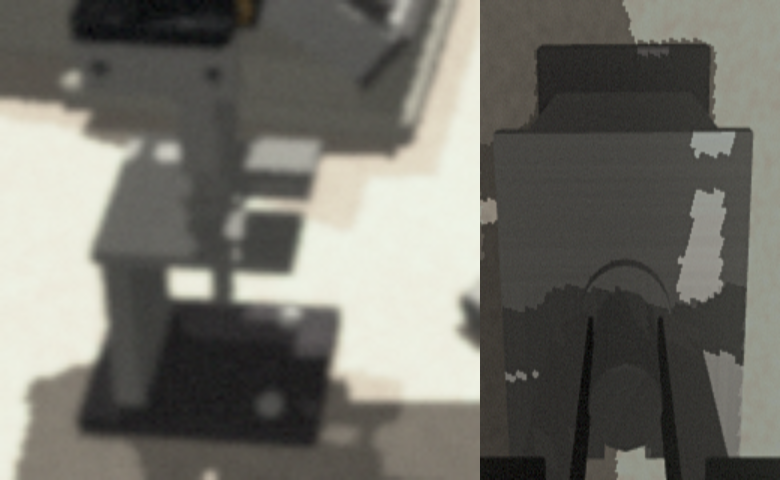

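The side crop shows the shaft through the plate with the collar down, and the force has turned upward at +6.6 N, so the collar is seated. Release and rise.

Request:
play_rows --fingers '[-0.3,0,0.1,0.1,0.1,0.1,0.1,0.1,0.1,0.1]' --delta_pos '[[0,0,-1.5],[0,0,-1.5],[0,0,-1.5],[0,0,-1.5],[0,0,-1.5],[0,0,-1.5],[0,0,-1.5],[0,0,-1.5],[0,0,-1.5],[0,0,-1.5]]' --turn '[[0,0,0],[0,0,0],[0,0,0],[0,0,0],[0,0,0],[0,0,0],[0,0,0],[0,0,0],[0,0,0],[0,0,0]]'

```text
time: 13.55
ee_pos: [0.4829, 0.3295, 0.3415]
orientation: [3.106, 0.468, 0.0]
contact_force: [0.1, -0.3, 0.2]
grip_width: 0.0517
gripper_force: 0.0
```

Request:
play_rows --fingers '[0.1,0.1,0.1,0.1,0.1,0.1,0.1,0.1,0.1,0.1]' --delta_pos '[[0,0,-3],[0,0,-8],[0,0,-16],[0,0,-26],[0,0,-40],[0,0,-56],[0,0,-74],[0,0,-90],[0,0,-104],[0,0,-110]]' --turn '[[0,0,0],[0,0,0],[0,0,0],[0,0,0],[0,0,0],[0,0,0],[0,0,0],[0,0,0],[0,0,0],[0,0,0]]'

```text
time: 14.55
ee_pos: [0.4831, 0.3296, 0.454]
orientation: [-3.106, -0.468, -0.005]
contact_force: [-0.4, 0.6, 0.5]
grip_width: 0.0517
gripper_force: 0.0
```

```bash
python3 - <<'E'
from h import *
from station import bot
s=bot.sense(); print(s['joint_pos'],s['ee_pos'],s['contact_force'],s['grip_width'])
w=snap('wrist','w7'); N=np.array([.4849,.3301,.12]); Z=np.array([0,0,1])
print(proj(w,[N+.006*Z,N+.052*Z]))
cv2.imwrite('pics/c7.png',cv2.resize(w['image'][150:400,200:440,::-1],None,fx=2,fy=2))
# carriage: knob centre measured
t=load('top0');w2=load('w2');w1=load('w1')
R1=rpose(np.radians(11.8),np.radians(35)); n=-R1[:,2];X=np.array([np.cos(np.radians(11.8)),np.sin(np.radians(11.8)),0]);Y=np.cross(Z,X)
B=np.array([.574,.018,.126])+.0008*Y; o=B-.045*Y
m=(w2['image'].max(2)<45); m[:240]=0; m[330:]=0; m[:,:505]=0;m[:,615:]=0
k=cv2.connectedComponentsWithStats(m.astype(np.uint8)); print(k[2],k[3])
for y in (-.08,-.1,-.12): print(y,proj(w2,[o+y*Y+.034*n,o+y*Y+.07*n]),proj(w1,[o+y*Y+.07*n]))
E
```

```text
[ 4.05142142e-01  5.52117297e-02  1.67898044e+00 -6.88483538e-04
  1.40425653e+00  1.67705700e+00] [0.48305854 0.32962684 0.45398093] [-0.39130981  0.60678315  0.49993699] 0.051708045738648165
[[316.52107289 235.69487557]
 [316.58257984 251.98310809]]
[[     0      0    640    480 303127]
 [   594    240     21     90    904]
 [   518    257     79     59   3169]] [[316.15872225 238.85391272]
 [607.18141593 292.6460177 ]
 [557.0410224  286.14010729]]
-0.08 [[526.01966045 276.8294948 ]
 [563.16538812 302.07993644]] [[500.32344663 265.29916331]]
-0.1 [[559.98799128 276.85504452]
 [603.22960921 302.14309747]] [[530.4338503  265.30861459]]
-0.12 [[594.04566364 276.88473347]
 [643.44137497 302.21670384]] [[560.60545584 265.32009034]]
```

View pics/c7.png

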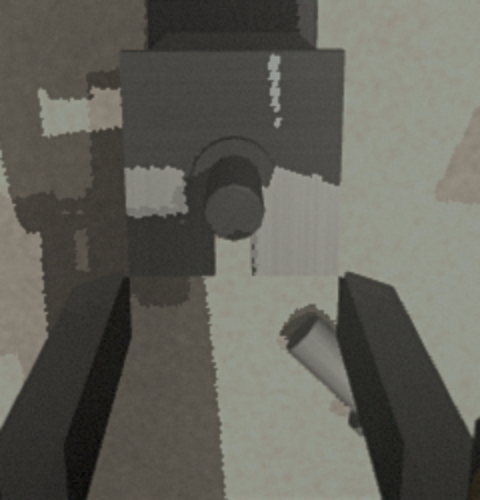

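The pin hangs upright at the notch end: collar at about image pixel (316,237), grip end (317,255), within roughly 2 mm of the closed end. Next is the knob, at slicer y of about -86 mm.

```bash
python3 - <<'E'
from h import *
from station import bot
a=np.radians(11.8);R1=rpose(a,np.radians(35)); n=-R1[:,2];u=R1[:,0];Y=np.array([-np.sin(a),np.cos(a),0])
o=np.array([.574,.018,.126])-.044*Y
pre=o-.086*Y+.004*u+.325*n; print(pre)
Rm=rpose(np.radians(13),np.radians(15)); mid=np.array([.42,.08,.46])
delta(mid,Rm); delta(pre,R1,mid,Rm)
E
```

```text
[ 0.42131889 -0.1467033   0.39451872]
delta mm [-133.8  220.    -6.3] turn [-0.0093  0.2582  0.0717]
delta mm [-65.  221.2  50.4] turn [-0.0089  0.3491  0.0191]
```

Request:
play_rows --fingers '[0.1,0.1,0.1,0.1,0.1,0.1,0.1,0.1,0.1,0.1]' --delta_pos '[[-8,10,-1],[-20,28,-2],[-36,52,-3],[-52,80,-4],[-70,110,-5],[-88,140,-6],[-106,170,-6],[-121,196,-6],[-131,214,-6],[-134,220,-6]]' --turn '[[0,0,0],[0,0.01,0.01],[0,0.03,0.02],[-0.002,0.06,0.03],[-0.004,0.1,0.04],[-0.005,0.14,0.05],[-0.006,0.18,0.06],[-0.008,0.22,0.07],[-0.009,0.25,0.072],[-0.009,0.258,0.072]]'

```text
time: 15.6
ee_pos: [0.4187, 0.0782, 0.4565]
orientation: [-3.068, -0.345, -0.397]
contact_force: [0.1, -0.2, 0.3]
grip_width: 0.0516
gripper_force: 0.0
```

Request:
play_rows --fingers '[0.1,0.1,0.1,0.1,0.1,0.1,0.1,0.1,0.1,0.1]' --delta_pos '[[-4,12,0],[-10,34,2],[-18,60,6],[-27,90,13],[-36,122,22],[-46,154,32],[-55,184,42],[-62,208,48],[-65,221,50],[-65,221,50]]' --turn '[[0,0.02,0],[0,0.05,0],[-0.001,0.09,0.005],[-0.002,0.14,0.01],[-0.004,0.19,0.012],[-0.006,0.24,0.015],[-0.008,0.29,0.018],[-0.009,0.33,0.019],[-0.009,0.349,0.019],[-0.009,0.349,0.019]]'

```text
time: 16.6
ee_pos: [0.4203, -0.1477, 0.3914]
orientation: [-2.925, -0.298, -0.913]
contact_force: [-0.4, 0.3, 0.1]
grip_width: 0.0519
gripper_force: 0.0
```

```bash
python3 - <<'E'
from h import *
from station import bot
a=np.radians(11.8);R1=rpose(a,np.radians(35)); n=-R1[:,2];u=R1[:,0];Y=np.array([-np.sin(a),np.cos(a),0])
o=np.array([.574,.018,.126])-.044*Y; K=o-.086*Y+.004*u
s=bot.sense(); print(s['joint_pos'],s['ee_pos'],s['contact_force'],s['grip_width'])
delta(K+.232*n,R1)
w=snap('wrist','w8'); print(proj(w,[K+.034*n,K+.07*n]))
cv2.imwrite('pics/c8.png',w['image'][:,:,::-1])
E
```

```text
[-0.67690706 -0.34376211  2.17582836  0.56003262  0.97510421  0.44975309] [ 0.42025603 -0.14765293  0.3913782 ] [-0.35390471  0.33915973  0.08228153] 0.05192773904966688
delta mm [ 3.3 -0.7 91.1] turn [-0.0004  0.0058 -0.0031]
[[315.38390269 244.81780592]
 [315.26384453 260.80101316]]
```

View pics/c8.png

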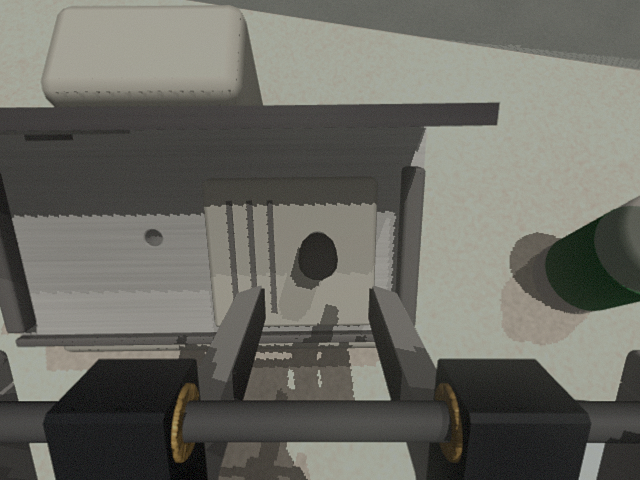

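The knob is at (318,257), centred between the fingers as predicted, with the bore empty at (153,237). Descend, straddling the knob.

Request:
play_rows --fingers '[0.1,0.1,0.1,0.1,0.1,0.1,0.1,0.1,0.1,0.1]' --delta_pos '[[1,0,4],[2,1,12],[3,1,24],[3,1,37],[3,1,51],[3,1,65],[3,1,77],[3,1,86],[3,1,91],[3,1,91]]' --turn '[[0,0.002,0],[0,0.005,-0.003],[0,0.005,-0.003],[0,0.005,-0.003],[0,0.005,-0.003],[0,0.005,-0.003],[0,0.005,-0.003],[0,0.005,-0.003],[0,0.005,-0.003],[0,0.005,-0.003]]'

```text
time: 17.65
ee_pos: [0.4742, -0.1362, 0.3191]
orientation: [-2.923, -0.307, -0.923]
contact_force: [-0.8, 0.0, 0.1]
grip_width: 0.0513
gripper_force: 0.0
```

```bash
python3 - <<'E'
from h import *
a=np.radians(11.8);R1=rpose(a,np.radians(35)); n=-R1[:,2];u=R1[:,0];Y=np.array([-np.sin(a),np.cos(a),0])
o=np.array([.574,.018,.126])-.044*Y
from station import bot
p=bot.sense()['ee_pos']-o; print('y,u,n',p@Y,p@u,p@n)
delta(o+.05*Y+.004*u+.232*n,R1)
E
```

```text
y,u,n -0.08649499840464375 0.004908265196683664 0.23233005670755066
delta mm [  -0.4 -136.5    0.4] turn [-0.0007 -0.0006  0.0035]
```

Request:
play_rows --fingers '[0.1,0.1,0.1,0.1,0.1,0.1,0.1,0.1,0.1,0.1]' --delta_pos '[[0,-4,0],[0,-10,0],[0,-18,0],[0,-30,0],[0,-44,0],[0,-60,0],[0,-76,0],[0,-92,0],[0,-106,0],[0,-116,0]]' --turn '[[0,0,0],[0,0,0],[0,0,0.003],[0,0,0.003],[0,0,0.003],[0,0,0.003],[0,0,0.003],[0,0,0.003],[0,0,0.003],[0,0,0.003]]'

```text
time: 18.65
ee_pos: [0.4496, -0.0219, 0.3199]
orientation: [-2.923, -0.304, -0.925]
contact_force: [-0.7, -4.8, 2.1]
grip_width: 0.0516
gripper_force: 1.8
```

Request:
play_rows --fingers '[0.1,0.1,0.1,0.1,0.1,0.1,0.1,0.1,0.1,0.1]' --delta_pos '[[0,-6,0],[0,-13,0],[0,-20,0],[0,-27,0],[0,-34,0],[0,-40,0],[0,-46,0],[0,-50,0],[0,-52,0],[0,-54,0]]' --turn '[[0,0,0],[0,0,0],[0,0,0],[0,0,0],[0,0,0],[0,0,0],[0,0,0],[0,0,0],[0,0,0],[0,0,0]]'

```text
time: 19.65
ee_pos: [0.4394, 0.0274, 0.3192]
orientation: [-2.932, -0.303, -0.932]
contact_force: [3.8, -31.8, -5.5]
grip_width: 0.0518
gripper_force: 15.9
```

Request:
play_rows --fingers '[0.1,0.1,0.1,0.1,0.1,0.1,0.1,0.1,0.1,0.1]' --delta_pos '[[0,-1,0],[0,-2,0],[0,-3,0],[0,-4,0],[0,-5,0],[0,-6,0],[0,-6,0],[0,-6,0],[0,-6,0],[0,-6,0]]' --turn '[[0,0,0],[0,0,0],[0,0,0],[0,0,0],[0,0,0],[0,0,0],[0,0,0],[0,0,0],[0,0,0],[0,0,0]]'

```text
time: 20.65
ee_pos: [0.4389, 0.0298, 0.3189]
orientation: [-2.942, -0.3, -0.939]
contact_force: [6.7, -50.7, -11.4]
grip_width: 0.0522
gripper_force: 25.4
```

Request:
play_rows --fingers '[0.1,0.1,0.1,0.1,0.1,0.1,0.1,0.1,0.1,0.1]' --delta_pos '[[0,3,0],[0,7,0],[0,12,0],[0,17,0],[0,19,0],[0,19,0],[0,19,0],[0,19,0],[0,19,0],[0,19,0]]' --turn '[[0,0,0],[0,0,0],[0,0,0],[0,0,0],[0,0,0],[0,0,0],[0,0,0],[0,0,0],[0,0,0],[0,0,0]]'

```text
time: 21.65
ee_pos: [0.4416, 0.0171, 0.3195]
orientation: [-2.923, -0.302, -0.924]
contact_force: [0.8, 0.3, 0.7]
grip_width: 0.0519
gripper_force: 0.0
```

Request:
play_rows --fingers '[0.1,0.1,0.1,0.1,0.1,0.1,0.1,0.1,0.1,0.1]' --delta_pos '[[0,0,-4],[0,0,-12],[0,0,-24],[0,0,-37],[0,0,-51],[0,0,-65],[0,0,-77],[0,0,-86],[0,0,-91],[0,0,-91]]' --turn '[[0,0,0],[0,0,0],[0,0,0],[0,0,0],[0,0,0],[0,0,0],[0,0,0],[0,0,0],[0,0,0],[0,0,0]]'

```text
time: 22.65
ee_pos: [0.3903, 0.0062, 0.3947]
orientation: [-2.923, -0.302, -0.926]
contact_force: [0.1, 0.5, -0.1]
grip_width: 0.0514
gripper_force: 0.0
```

```bash
python3 - <<'E'
from h import *
from station import bot
a=np.radians(11.8);R1=rpose(a,np.radians(35)); n=-R1[:,2];u=R1[:,0];Y=np.array([-np.sin(a),np.cos(a),0])
o=np.array([.574,.018,.126])-.044*Y
s=bot.sense(); print(s['time'],s['joint_pos'],s['ee_pos'],s['contact_force'])
w=snap('wrist','w9'); snap('side','s9'); snap('top','t9')
for y in (.06,.07,.08): print(y,proj(w,[o+.004*u+y*Y+.034*n,o+.004*u+y*Y+.07*n]).round(0).tolist())
print('lead edge/stop pred', proj(w,[o+y*Y+.019*n for y in(.15,.152,.166)]))
cv2.imwrite('pics/c9.png',w['image'][:,:,::-1])
E
```

```text
22.65 [-0.34206565 -0.55495916  2.31046613  0.39675646  0.88401146  0.84820031] [0.39025595 0.00620995 0.39467062] [ 0.13057877  0.51788291 -0.1466033 ]
0.06 [[330.0, 252.0], [331.0, 269.0]]
0.07 [[316.0, 252.0], [316.0, 269.0]]
0.08 [[302.0, 252.0], [300.0, 269.0]]
lead edge/stop pred [[211.27434442 251.74556929]
 [208.65742528 251.74839361]
 [190.32888483 251.76829392]]
```

View pics/c9.png

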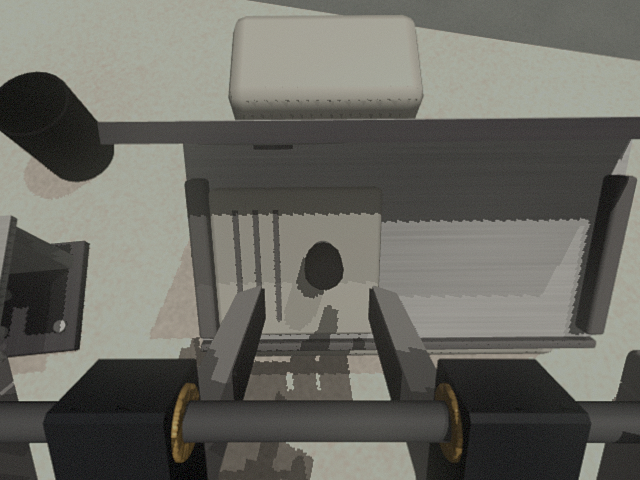

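The carriage's leading edge at (213,250) lies flush against the end stop, the knob is at (323,265), and nothing is being touched. Handing in.

```bash
python3 -c "
from station import workorder
print(workorder.finish_job())"
```

```text
the job is handed in; nothing more can be done
None
```

The job is handed in: the pin was left hanging released in the rest's notch and the carriage pushed home against the +y end stop, but no verdict was returned, and I viewed 12 pictures against the limit of 10.

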